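# Mount the grinding head on the sample mill

### The job

Get the bench sample mill ready: push the red-knobbed lever on its spindle upright so that the four brass teeth line up with the cross-shaped socket of the blue grinding head, slide the head along its rails fully home over the teeth, then swing the orange-tipped latch over until it snaps down flat with its hook behind the keeper on top of the head. Leave the tubs, bottle, flask and marker where they stand.

Things in the scene. Friction and masses are not known exactly. Their poses are not given: they have to be found in the camera images.
- mill: bench sample mill, fixed: steel bed 150 x 400 mm, 15 mm thick. Origin on the table top under the spindle axis; local +y runs along the spindle (axis at x 0, z 57 mm) from the head to the motor, z up. The head slides along y on the bed between aluminium rails (37 mm high, y -177 to 28 mm, 1.5 mm play each side); black end stops stop its front face at y 33 mm.
- housing_top (a point): centre of the top of the white motor housing, 130 mm wide (x), 135 mm long (y), 110 mm above the table; in the mill's frame it lies at x 0 and the housing spans y 75 to 210 mm
- teeth_nose (a point): on the spindle axis at the end of its four brass teeth (a cross 44 mm over the tips, each 8 mm thick, rounded noses), at x 0, y -7, z 57 mm of the mill's frame. Home, the teeth reach 40 mm into the head.
- spindle (a joint): turn of the spindle, rad. 0: lever upright, the teeth vertical and horizontal, lined up with the socket. Positive: lever leans to the mill's local -x (the robot's side), as it does at the start. Stiff (about 0.2 N m), stays where it is left; range -0.6 to 1.1. The teeth enter only within about 0.1 rad of 0.
- lever_knob (a point): centre of the red ball (22 mm) on the end of the spindle's lever, a 10 mm polished steel rod; 85 mm from the spindle axis, at y 45 mm of the mill's frame, 142 mm high when upright. 30 mm free along y to the housing, more to the head while it is back.
- head_mid (a point): centre of the blue grinding head: block 84 wide (x), 90 long (y), 84 mm high, 0.65 kg, standing on the bed between the rails, axes as the mill's; flat rear face to local -y. Cross-shaped socket in the front (+y) face: slots 14 mm wide, 48 mm over the ends, 50 mm deep, one vertical, one horizontal. Fully home this centre is at y -12 mm of the mill's frame.
- keeper (a point): centre of the steel keeper on top of the head: 34 mm wide (x), 6 mm thick (y), 12 mm high; 25 mm along x and 15 mm along y from the head's centre, its top 111 mm above the table
- latch (a joint): angle of the latch arm, rad. 0: shut, arm flat along local -y over the head, hook down behind the keeper (possible only with the head home). Starts open at 1.4, nearly upright. An over-centre spring drives it shut below about 0.7 and open above; about 4 N at the tab starts it.
- latch_hinge (a point): middle of the latch hinge, axis along the mill's x, above the motor housing; at x 30, y 100, z 118 mm of the mill's frame
- latch_tab (a point): centre of the orange tab (26 x 30 x 9 mm) at the end of the latch arm (a 14 mm wide, 8 mm thick steel bar), 125 mm from the hinge; the hook drops 13 mm below the bar 105 mm from the hinge
- tub0: clear plastic tub 100 x 100 x 55 mm, bystander; origin under its centre
- tub1: clear plastic tub, same size, bystander
- tub2: clear plastic tub, same size, bystander
- tub3: clear plastic tub, same size, bystander
- amber: amber bottle, 48 mm across, 95 mm high, bystander; origin under its centre
- flask: conical glass flask, 132 mm across at the foot, 210 mm high, bystander; origin under its centre
- marker: blue marker pen lying down, 120 mm long, 16 mm thick, bystander
Things that resemble listed ones, but are neither listed nor needed, are in the scene too. There is more than one size of the part that bears head_mid; the job needs the middle-sized.

How it is judged (in metres and radians):
On the way, in this order (a step that is already met when the one before it is completed fails the run):
1. the lever is upright, the teeth lined up (within 0.12 rad) (value of joint spindle between -0.12 and 0.12 rad), for 0.2 s.
2. the head is home on the teeth, within 3 mm, the latch still open (y of head_mid in the frame of mill above -0.015 m and value of joint latch above 0.3 rad), for 0.2 s.
At the end, for the whole second after the job is handed in: The head is home (within 3 mm of its stops, flat on the bed and straight) with the teeth in its socket, the latch is shut within 0.05 rad behind the keeper, and all is at rest (y of head_mid in the frame of mill above -0.015 m and z of head_mid in the frame of mill below 0.06 m and angle between the y axis of head_mid and the y axis of mill, either way round below 0.06 rad and value of joint latch below 0.05 rad and linear speed of head below 0.01 m/s); the robot touches nothing.
It fails at once if a tub, bottle, flask or marker is shifted by more than 30 mm (distance of any of tub0, tub1, tub2, tub3, amber, flask, marker from where it was at the start of the episode above 0.03 m).
It fails at once if the flask or the bottle is tipped over (angle between any of flask, amber's own z axis and vertical above 0.5 rad).
It also fails if it takes over 58 s, if anything falls off the work surface, if the arm or the gripper's body presses on something with over 40 N, if the wrist force passes 120 N, or if a joint passes its speed limit or range.

### The arm

A 7-joint arm with a two-finger parallel gripper is mounted at the origin on the work surface. World frame = base frame: x ahead of the robot, y to its left, z up, the work surface at z = 0. Lengths are in mm, angles in rad, forces in N, time in s.
With the tool pointing down it reaches from about 400 to 875 mm from the base axis. Payload 4.4 kg.
Tool frame: the origin (TCP) lies midway between the tips of the shut fingers; the grasp point (between the pads) lies 19 mm behind it; z points along the fingers, y is the direction in which the jaws open and shut (so a half turn about z gives the same grasp; the last joint's range is limited). The gripper opens to 85 mm and grips with 20 to 120 N. Pads are 22 mm wide; open, the fingers measure 114 mm over their backs; the gripper's body (76 mm by 85 mm) begins 54 mm behind the grasp point. The pads swing forward as they close: fully open they stand 13 mm farther back than shut.
Start: joints at [-1.305, 0.628, 0.038, 1.517, -0.027, 0.996, -0.02], TCP at [211.711, 614.57, 231.313] pointing down, gripper open.
Joint ranges: [-3.06, 3.06], [-0.37, 2.12], [-1.25, 1.32], [0.18, 2.47], [-1.1, 4.24], [0.23, 1.98], [-2.94, 2.94]. Speed limits (rad/s): [2.57, 2.57, 3.14, 3.14, 3.14, 3.14, 3.14].

### API

Orientations are given as [roll, pitch, yaw] about the fixed x, y, z axes, in that order (R = Rz(yaw) Ry(pitch) Rx(roll)).
In Python, from cell import * gives the robot as it stands. The module is installed in compiled form; this text tells all that it offers.
- The arm moves only by the tool move_arm, never from a script. Its argument "series" is a list of rows, each a list of 2 entries, a list of its own where there are three numbers: the shift along the tool's x, y, z in m, then the turn about the tool's z in rad. In form: [[[x, y, z], yaw], ...]. A call has 1 to 5 rows; each row is the pose to reach, as a shift and turn from the pose measured when the call began, along the tool's axes at that moment; what a row does not reach only later rows make up. A row lasts 1/8 s, in which the tool goes at most 62.5 mm and 10.7 degrees, less where a joint would pass 70% of its speed; a pose out of reach is approached as far as the arm can. A call with a gripper value outside its range is refused whole. "claw" is the opening, from 0 (shut) to 1 (fully open), set as the call begins (left out, the last holds). The fingers move at their own pace and stop on an object; the grip force is fixed at half the most. Time passes only in rows, so rows that repeat a pose let the fingers close. It gives the time, the measured TCP pose, the force and the opening at its end, in the units of the state.
- read_state(): the state, without advancing time (a new reading comes with each control period).
- get_image(name): name is "scene" or "top" or "wrist"; returns the picture (420x560x3 uint8, blue, green, red); there is no depth.
- camera_model(name): a dict with "fov_y" (degrees; the focal length in pixels is half the picture's height over the tangent of half this angle, whatever the lens; pixels are square), "cx", "cy" (the principal point, pixels), "pose" (4x4, takes a point from camera to world coordinates); the wrist camera has in their place "tool_from_camera" (4x4, takes a point from camera to tool coordinates, whose origin is the TCP and whose axes are the flange's). Camera axes: x right, y down, z forward; pixel columns grow to the right and rows downward; lengths in mm; the calibration is good to about 2 mm. A picture is of the moment at which its call begins: read the wrist's pose just before it. camera_model takes no time and is no camera call.
- finish_job(): hands the job in, once; it reports no verdict.
The state is a dict: "clock": time; "qpos": joint angles; "qd": joint speeds; "tau": joint torques, N m; "eef_pos": TCP position; "tool_rot": TCP orientation; "force": force on the tool from outside, world axes, zero at the start; "torque": the same for the moment, N m; "width": finger opening in mm.
Only numpy, scipy, OpenCV 4.12 (cv2) and the standard library are available. Lean on these libraries where they do the work, as an engineer would, in place of code of your own. Each camera call takes 0.05 s, during which the arm holds its last target. There are 200 camera calls.

## Working session

There is one attempt and no reset: what is moved stays moved. The work goes in short steps, Python scripts to look and compute and a tool call to move; the robot and the scene stay as the last step left them, time stands still between calls to the robot, and variables do not carry over. Pictures are saved under pics/ and viewed, about 8 in all and at most 12, crops included, and the job is handed in when it is done.

Besides the shell and the picture viewer there is one more tool, called after "Request:" as a command line: name --argument value ..., lists and objects as JSON in quotes. move_arm: Moves the arm, as the interface text tells. Its arguments: {"type":"object","properties":{"series":{"type":"array"},"claw":{"type":"number"}},"required":["series"]}

```bash
mkdir -p pics; python3 - <<'E'
from cell import *
import cv2,numpy as np
s=read_state();print(s)
for n in("scene","top"):
    m=camera_model(n);print(n,m)
    cv2.imwrite(f"pics/{n}0.png",get_image(n))
print(camera_model("wrist"))
E
```

```text
{'clock': 0.0, 'qpos': array([-1.30479802,  0.6293574 ,  0.03843919,  1.5183734 , -0.02703646,
        0.99625517, -0.02001284]), 'qd': array([ 0.00186162,  0.00013465, -0.00040139,  0.00010715, -0.00089379,
       -0.00118221,  0.00101084]), 'tau': array([-2.56100402e-04, -5.63410199e+01,  1.22635458e+00, -1.93443900e+01,
        1.11240472e-02,  1.07023920e-02, -2.24068691e-05]), 'eef_pos': array([211.49413749, 613.98000863, 230.37997039]), 'tool_rot': array([-3.13971681e+00, -6.95170759e-06,  2.80976377e+00]), 'force': array([-0.08669219,  0.71288337,  0.0457306 ]), 'torque': array([-0.00363904,  0.06252011, -0.00928011]), 'width': 85.75512684258369}
scene {'fov_y': 55.79107224156331, 'cx': 284.07357202956786, 'cy': 211.88662734988574, 'pose': array([[ 2.40000065e-01,  5.98845502e-01, -7.64057611e-01,
         1.34870662e+03],
       [ 9.70692656e-01, -1.37920022e-01,  1.96809132e-01,
        -2.00801702e+02],
       [ 1.24794211e-02, -7.88899317e-01, -6.14395746e-01,
         8.03508107e+02],
       [ 0.00000000e+00,  0.00000000e+00,  0.00000000e+00,
         1.00000000e+00]])}
t
[... 175 characters left out ...]

       [-9.99823626e-01,  1.77237140e-02, -6.21176194e-03,
         4.78017837e+01],
       [ 2.98906583e-03, -1.76364040e-01, -9.84320472e-01,
         1.37109522e+03],
       [ 0.00000000e+00,  0.00000000e+00,  0.00000000e+00,
         1.00000000e+00]])}
{'fov_y': 61.730604789736766, 'cx': 280.60674776150137, 'cy': 215.1916646469005, 'tool_from_camera': array([[-2.43953326e-04, -9.51560931e-01, -3.07460136e-01,
         7.82026937e+01],
       [ 9.99999893e-01, -1.11504395e-04, -4.48351048e-04,
         3.21582985e-01],
       [ 3.92350184e-04, -3.07460212e-01,  9.51560857e-01,
        -1.43125864e+02],
       [ 0.00000000e+00,  0.00000000e+00,  0.00000000e+00,
         1.00000000e+00]])}
```

View pics/scene0.png

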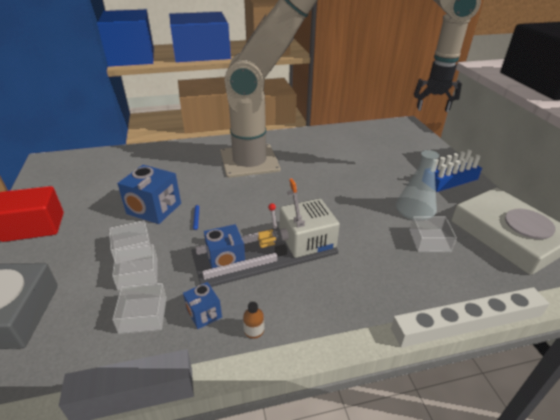

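View pics/top0.png

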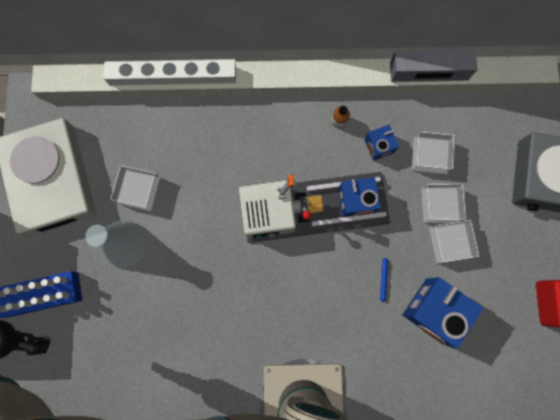

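Candidates for the head, in top view: large block (445,312), small block (381,142), middle block on the mill's rails (361,196). The middle one is the right choice. I'll check it in a close crop.

```bash
python3 - <<'E'
import cv2
i=cv2.imread("pics/top0.png")[160:255,225:400]
cv2.imwrite("pics/c0.png",cv2.resize(i,None,fx=4.5,fy=4.5,interpolation=cv2.INTER_CUBIC))
E
```

```text
(no output)
```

View pics/c0.png

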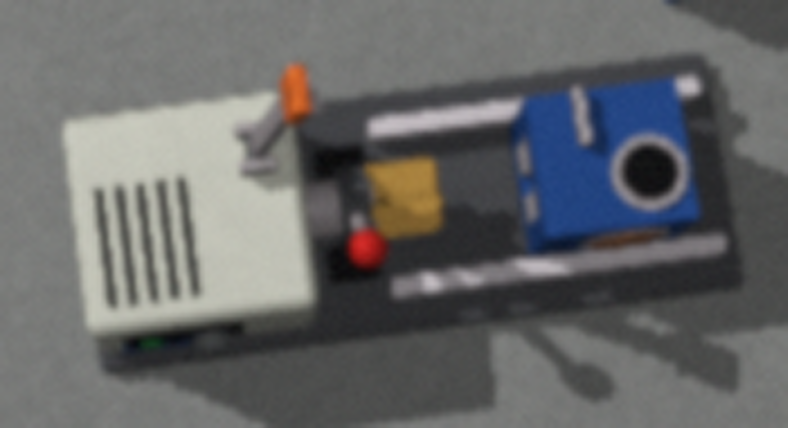

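```bash
cat > h.py <<'E'
import numpy as np, cv2
from cell import *
def proj(n,P,T=None,m=None):
    m=m or camera_model(n); T=m["pose"] if T is None else T
    p=(np.atleast_2d(P)-T[:3,3])@T[:3,:3]
    f=210/np.tan(np.radians(m["fov_y"])/2)
    return p[:,:2]/p[:,2:]*f+[m["cx"],m["cy"]]
def mw(p,L):
    c,s=np.cos(p[2]),np.sin(p[2]); L=np.atleast_2d(L)
    return np.c_[p[0]+c*L[:,0]-s*L[:,1],p[1]+s*L[:,0]+c*L[:,1],L[:,2]]
def knob(t): return [-85*np.sin(t),45,57+85*np.cos(t)]
def tab(a): return [30,100-125*np.cos(a),118+125*np.sin(a)]
E
python3 - <<'E'
from h import *
from scipy.optimize import least_squares
c=lambda u,v:(u/4.5+225-.4,v/4.5+160-.4)
ob=[c(66,122),c(90,330),c(313,305),c(515,97),c(683,80),c(697,215),c(366,248),c(294,93)]
M={n:camera_model(n) for n in("top","scene")}
def pts(v):
    d=v[3]
    return [[65,210,110],[-65,210,110],[-65,75,110],[42,d+45,99],[42,d-45,99],[-42,d-45,99],knob(v[4]),tab(v[5])]
def r(v): 
    a=proj("top",mw(v,pts(v)),m=M["top"])-ob
    b=proj("scene",mw(v,[knob(v[4]),tab(v[5])]),m=M["scene"])-[(272,207),(294,185)]
    return np.r_[a,b].ravel()
s=least_squares(r,[450,0,0,-100,.5,1.4],loss="soft_l1")
print(s.x.round(3));print(s.fun.reshape(-1,2).round(1))
v=s.x
for n,L in dict(knob=knob(v[4]),kn0=knob(0),head=[0,v[3],57],tab=tab(v[5]),home=[0,-12,57]).items():print(n,mw(v,L).round(1))
E
```

```text
[ 528.169  -56.536  -18.738 -105.173   -5.805  -17.43 ]
[[-1.6 -1.8]
 [-1.2  1.1]
 [ 1.4 -0.2]
 [ 1.7  0.1]
 [-2.  -0.4]
 [ 0.1  0.6]
 [ 0.2 -0.2]
 [-1.   0.1]
 [-1.  -0. ]
 [-1.   0.3]]
knob [[484.3 -16.2 132.5]]
kn0 [[523.1 -11.8 142. ]]
head [[ 539.9 -161.    57. ]]
tab [[548.9  27.4 241.6]]
home [[529.5 -68.5  57. ]]
```

```bash
cat >> h.py <<'E'
from scipy.spatial.transform import Rotation as Ro
V=np.array([528.2,-56.5,.1116])
def go(L,yaw=None,s=None):
    "shift (tool axes, mm) and tool-z turn to bring TCP to mill-local L"
    s=s or read_state(); R=Ro.from_euler("xyz",s["tool_rot"]).as_matrix()
    d=R.T@(mw(V,L)[0]-s["eef_pos"])
    dy=0 if yaw is None else (-(yaw-s["tool_rot"][2])+np.pi)%(2*np.pi)-np.pi
    print("clock",round(s["clock"],2),"local",loc(s["eef_pos"]).round(1),"yaw",s["tool_rot"][2].round(3),"F",s["force"].round(1),"shift",d.round(1),"turn",round(dy,3))
def loc(p):
    c,s=np.cos(V[2]),np.sin(V[2]);d=np.array(p[:2])-V[:2]
    return np.array([c*d[0]+s*d[1],-s*d[0]+c*d[1],p[2]])
YW=np.pi+.1116
E
python3 -c "
from h import *
go([-90,36,300],YW)
# ground flask
m=camera_model('top');T=m['pose'];f=210/np.tan(np.radians(m['fov_y'])/2)
for u,v in [(125,243),(385,280),(453,242),(443,203),(341,117)]:
    r=T[:3,:3]@[(u-m['cx'])/f,(v-m['cy'])/f,1];p=T[:3,3]-r*T[2,3]/r[2];print(u,v,p.round(),loc(p).round())"
```

```text
clock 0.1 local [-240.1  701.7  230.5] yaw 2.81 F [ 0.2 -0.9 -0.8] shift [-421.1 -537.1  -68.6] turn -0.443
125 243 [434. 482.   0.] [-34. 546.   0.]
385 280 [ 319. -235.    0.] [-228. -154.    0.]
453 242 [ 420. -430.    0.] [-149. -359.    0.]
443 203 [ 531. -411.    0.] [ -37. -352.    0.]
341 117 [ 791. -132.    0.] [ 252. -105.    0.]
```

Request:
move_arm --series '[[[-0.035,-0.044,-0.02],-0.04],[[-0.07,-0.09,-0.04],-0.08],[[-0.105,-0.134,-0.06],-0.12],[[-0.14,-0.18,-0.07],-0.16],[[-0.175,-0.224,-0.07],-0.2]]' --claw 0

```text
clock: 0.72
eef_pos: [304.8, 343.7, 301.5]
tool_rot: [-3.141, 0.001, 3.011]
force: [0.7, -0.6, -0.1]
width: 0.0
```

```bash
python3 -c "
from h import *
go([-90,36,300],YW)"
```

```text
clock 0.72 local [-177.5  422.6  301.5] yaw 3.011 F [ 0.7 -0.6 -0.1] shift [-177.6 -354.3    1.8] turn -0.242
```

Request:
move_arm --series '[[[-0.026,-0.051,0],-0.05],[[-0.052,-0.102,0],-0.1],[[-0.078,-0.153,0],-0.15],[[-0.104,-0.204,0],-0.2],[[-0.13,-0.255,0],-0.242]]'

```text
clock: 1.35
eef_pos: [400.7, 72.2, 301.8]
tool_rot: [-3.141, 0.001, -3.028]
force: [2.0, 0.8, -0.8]
width: -0.1
```

```bash
python3 -c "
from h import *
go([-90,36,300],YW)"
```

```text
clock 1.35 local [-112.4  142.1  301.8] yaw -3.028 F [ 2.   0.8 -0.8] shift [ -22.2 -106.1    1.8] turn 0.002
```

Request:
move_arm --series '[[[-0.011,-0.054,0],0],[[-0.022,-0.106,0],0],[[-0.022,-0.106,0],0]]'

```text
clock: 1.72
eef_pos: [435.0, -34.9, 301.7]
tool_rot: [-3.139, 0.001, -3.037]
force: [-1.0, 0.8, -1.0]
width: -0.1
```

```bash
python3 -c "
from h import *
go([-90,36,300],YW)
s=read_state();i=get_image('wrist');np.save('w1.npy',np.r_[s['eef_pos'],s['tool_rot']]);cv2.imwrite('pics/w1.png',i)"
```

```text
clock 1.73 local [-90.2  31.8 301.7] yaw -3.037 F [-1.   0.8 -1. ] shift [-0.2  4.2  1.7] turn -0.007
```

View pics/w1.png

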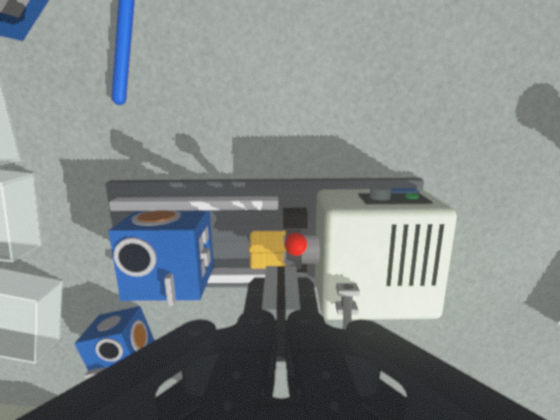

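The wrist view shows the knob at (296,244), the head at left (top face about 112–211, 240–299), housing at right, bed corners (107,182) and (421,178). I'll refit with these.

```bash
python3 - <<'E'
from h import *
from scipy.optimize import least_squares
w=np.load("w1.npy");T=np.eye(4);T[:3,:3]=Ro.from_euler("xyz",w[3:]).as_matrix();T[:3,3]=w[:3]
m=camera_model("wrist");T=T@m["tool_from_camera"];mt,ms=camera_model("top"),camera_model("scene")
ob=[(107,182),(421,178),(455,209),(443,318),(112,243),(120,299),(296,244)]
def r(v):
    d=v[3];L=[[-75,-190,15],[-75,210,15],[-65,210,110],[65,210,110],[-42,d-45,99],[42,d-45,99],knob(v[4])]
    a=proj("wrist",mw(v,L),T,m)-ob
    b=proj("top",mw(v,knob(v[4])),m=mt)-(366/4.5+224.6,248/4.5+159.6)
    c=proj("scene",mw(v,knob(v[4])),m=ms)-(272,207)
    return np.r_[a,b,c].ravel()
s=least_squares(r,[528,-56,.11,-105,.48],loss="soft_l1",x_scale=[10,10,.1,10,.1])
print(s.x.round(4));print(s.fun.reshape(-1,2).round(1))
E
```

```text
[ 5.283124e+02 -5.659930e+01  1.178000e-01 -1.026861e+02  4.664000e-01]
[[ -3.6   0.3]
 [  3.3   0.4]
 [  5.1  -0.8]
 [  0.2   2.6]
 [ -1.7 -12.8]
 [  2.4   1.3]
 [ -1.1  -0.1]
 [  0.2  -0.6]
 [ -1.    0. ]]
```

```bash
sed -i 's/^V=.*/V=np.array([528.3,-56.6,.115])/; s/^YW.*/YW=np.pi+.115/' h.py; python3 -c "
from h import *
go([-85,36,120],YW)"
```

```text
clock 1.77 local [-90.5  35.  301.5] yaw -3.033 F [-0.3  0.5 -0.9] shift [ -5.5   1.2 181.5] turn -0.006
```

Request:
move_arm --series '[[[-0.005,0.001,0.06],-0.006],[[-0.005,0.001,0.12],-0.006],[[-0.005,0.001,0.181],-0.006],[[-0.005,0.001,0.181],-0.006]]'

```text
clock: 2.28
eef_pos: [435.1, -29.1, 116.9]
tool_rot: [3.14, -0.012, -3.025]
force: [-0.6, 0.1, 0.9]
width: -0.0
```

```bash
python3 -c "
from h import *
go([-22,36,122],YW)"
```

```text
clock 2.27 local [-89.4  38.  116.9] yaw -3.025 F [-0.6  0.1  0.9] shift [-67.3  -2.1  -5.8] turn 0.002
```

Request:
move_arm --series '[[[-0.018,-0.002,-0.003],0],[[-0.034,-0.002,-0.004],0],[[-0.048,-0.002,-0.006],0],[[-0.06,-0.002,-0.006],0],[[-0.06,-0.002,-0.006],0]]'

```text
clock: 2.9
eef_pos: [497.0, -23.7, 123.2]
tool_rot: [3.14, -0.008, -3.024]
force: [-0.5, 0.5, 0.2]
width: 0.3
```

```bash
python3 -c "
from h import *
go([-22,36,122],YW)
a=get_image('scene')[160:290,180:350];b=get_image('top')[170:250,260:400]
go([-22,36,122],YW)
a=cv2.resize(a,(520,400),interpolation=2);b=cv2.resize(b,(260,149),interpolation=2)
cv2.imwrite('pics/k1.png',a)
cv2.imwrite('pics/k1t.png',b)"
```

```text
clock 2.9 local [-27.3  36.3 123.2] yaw -3.024 F [-0.5  0.5  0.2] shift [-5.3 -0.3  1.2] turn 0.003
clock 3.0 local [-28.6  36.2 122.6] yaw -3.025 F [-0.  -1.1  0.3] shift [-6.6 -0.2  0.6] turn 0.002
```

View pics/k1.png

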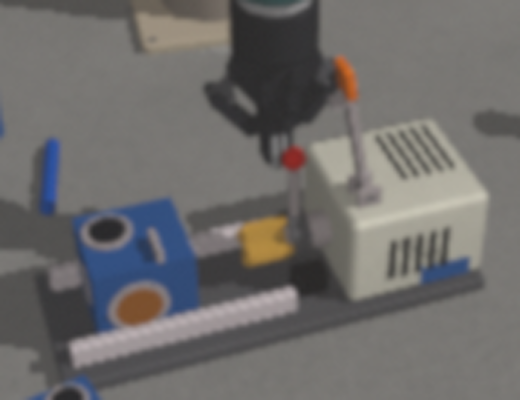

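The lever now looks nearly upright, with the knob at crop (293,158) touching the fingers. I'll work out the angle from the red blob.

```bash
cat >> h.py <<'E'
def theta():
    from scipy.optimize import minimize_scalar
    for n in("scene","top"):
        i=get_image(n).astype(int); m=camera_model(n)
        k=(i[...,2]>110)&(i[...,1]<60)&(i[...,0]<60)
        p0=proj(n,mw(V,knob(.2)),m=m)[0]; yy,xx=np.nonzero(k)
        q=np.hypot(xx-p0[0],yy-p0[1])<22; c=np.array([xx[q].mean(),yy[q].mean()])
        f=minimize_scalar(lambda t:((proj(n,mw(V,knob(t)),m=m)[0]-c)**2).sum(),bounds=(-.6,1.1),method="bounded")
        print(n,c.round(1),q.sum(),"theta",round(f.x,3),"res",round(f.fun**.5,2))
E
python3 -c "
from h import *
theta();go([-22,36,122],YW)"
```

```text
scene [275.4 211.1] 31 theta 0.062 res 0.51
top [nan nan] 0 theta 0.049 res nan
clock 3.1 local [-29.2  36.2 122.3] yaw -3.025 F [-0.5  0.4  0.8] shift [-7.2 -0.2  0.3] turn 0.002h.py:31: RuntimeWarning: Mean of empty slice.
  q=np.hypot(xx-p0[0],yy-p0[1])<22; c=np.array([xx[q].mean(),yy[q].mean()])
  ret = ret.dtype.type(ret / rcount)
```

Request:
move_arm --series '[[[-0.004,0,0],0],[[-0.006,0,0],0],[[-0.006,0,0],0]]'

```text
clock: 3.48
eef_pos: [500.6, -23.4, 122.1]
tool_rot: [3.14, -0.012, -3.025]
force: [-2.0, -0.6, 0.6]
width: -0.1
```

```bash
python3 -c "
from h import *
theta();go([-80,36,122],YW)" 2>/dev/null
```

```text
scene [275.6 211.6] 34 theta 0.032 res 0.44
top [nan nan] 0 theta 0.049 res nan
clock 3.58 local [-23.6  36.1 122.1] yaw -3.025 F [-1.9 -0.6 -0. ] shift [56.4 -0.   0.8] turn 0.002
```

Request:
move_arm --series '[[[0.05,0,0],0],[[0.056,-0.01,-0.05],0],[[0.056,-0.06,-0.08],0],[[0.05,-0.115,-0.08],0],[[0.04,-0.17,-0.08],0]]'

```text
clock: 4.2
eef_pos: [483.1, -198.6, 203.4]
tool_rot: [3.141, -0.008, -3.024]
force: [0.6, 0.2, 0.0]
width: 0.2
```

```bash
python3 -c "
from h import *
theta();go([0,-192,60],YW)" 2>/dev/null
```

```text
scene [275.9 211.9] 31 theta 0.015 res 0.53
top [303.9 200.2] 28 theta 0.042 res 0.49
clock 4.3 local [ -61.5 -142.   203.1] yaw -3.034 F [0.3 0.6 0.4] shift [-63.  -48.9 142.9] turn -0.007
```

Request:
move_arm --series '[[[-0.02,-0.049,0],-0.007],[[-0.063,-0.05,0.02],-0.007],[[-0.063,-0.05,0.08],-0.007],[[-0.063,-0.05,0.143],-0.007],[[-0.063,-0.05,0.143],-0.007]]'

```text
clock: 4.92
eef_pos: [546.7, -246.1, 55.0]
tool_rot: [3.141, -0.017, -3.026]
force: [-0.6, -0.3, 0.8]
width: -0.3
```

```bash
python3 -c "
from h import *
go([0,-72,60],YW)
cv2.imwrite('pics/p1.png',np.vstack([cv2.resize(get_image('scene')[160:290,150:350],(600,390),interpolation=2),cv2.resize(get_image('top')[160:230,250:450],(600,210),interpolation=2)]))" 2>/dev/null
```

```text
clock 4.92 local [  -3.5 -190.4   55. ] yaw -3.026 F [-0.6 -0.3  0.8] shift [ -3.5 118.4  -5. ] turn 0.0
```

View pics/p1.png

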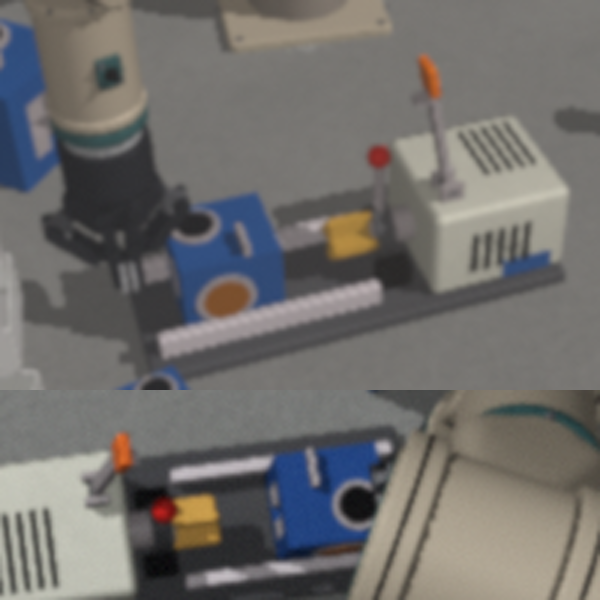

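Request:
move_arm --series '[[[-0.003,0.02,-0.006],0],[[-0.003,0.037,-0.006],0],[[-0.003,0.052,-0.006],0],[[-0.003,0.067,-0.006],0],[[-0.003,0.082,-0.006],0]]'

```text
clock: 5.65
eef_pos: [547.8, -168.6, 69.8]
tool_rot: [-3.13, 0.001, -3.027]
force: [1.2, -6.9, 4.6]
width: -0.0
```

```bash
python3 -c "
from h import *
go([0,-72,60],YW)"
```

```text
clock 5.65 local [   6.5 -113.5   69.8] yaw -3.027 F [ 1.2 -6.9  4.6] shift [ 6.6 41.6  9.3] turn -0.0
```

Request:
move_arm --series '[[[0.003,0.012,0.004],0],[[0.005,0.022,0.008],0],[[0.006,0.03,0.009],0],[[0.006,0.036,0.009],0],[[0.006,0.042,0.009],0]]'

```text
clock: 6.28
eef_pos: [540.6, -129.4, 63.5]
tool_rot: [-3.125, 0.01, -3.028]
force: [2.1, -7.1, 5.4]
width: 0.2
```

```bash
python3 -c "
from h import *
go([0,-72,60],YW);theta()"
```

```text
clock 6.28 local [  3.9 -73.8  63.5] yaw -3.028 F [ 2.1 -7.1  5.4] shift [3.9 1.8 3.4] turn -0.001
scene [275.8 211.8] 33 theta 0.019 res 0.51
top [303.8 200.2] 27 theta 0.041 res 0.6
```

Request:
move_arm --series '[[[0.003,0.004,0.002],0],[[0.003,0.007,0.002],0],[[0.003,0.009,0.002],0],[[0.003,0.011,0.002],0]]'

```text
clock: 6.88
eef_pos: [540.4, -126.4, 64.6]
tool_rot: [-3.112, 0.02, -3.031]
force: [3.2, -22.9, 0.8]
width: 0.0
```

```bash
python3 -c "
from h import *
go([0,-72,60],YW);theta()
cv2.imwrite('pics/p2.png',np.vstack([cv2.resize(get_image('scene')[160:290,150:350],(600,390),interpolation=2),cv2.resize(get_image('top')[160:230,250:450],(600,210),interpolation=2)]))" 2>/dev/null
```

```text
clock 6.88 local [  4.1 -70.7  64.6] yaw -3.031 F [  3.2 -22.9   0.8] shift [ 4.1 -1.2  4.5] turn -0.005
scene [275.9 211.8] 34 theta 0.017 res 0.6
top [302.2 199.6] 11 theta 0.017 res 2.09
```

View pics/p2.png

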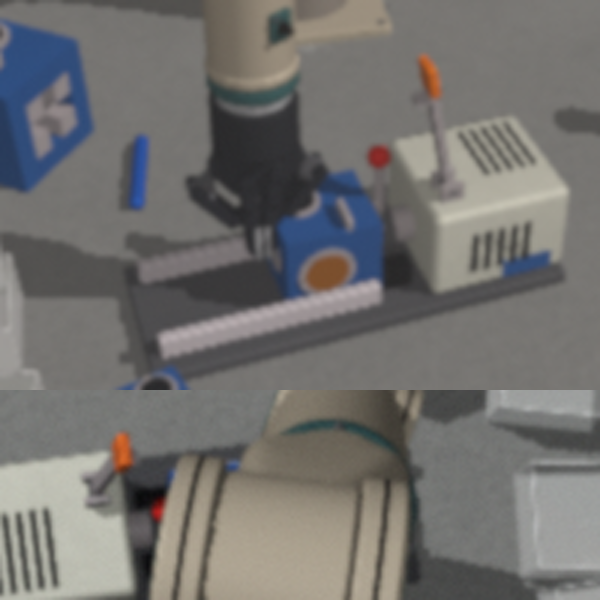

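The head's front face is at the rail ends with the teeth hidden in it, the lever is upright and the latch still open (tab at 429,75). The stop was felt at 23 N, so the head is home. Next, the latch.

Request:
move_arm --series '[[[0.0,-0.03,0],0],[[0,-0.03,-0.06],0],[[0,-0.03,-0.12],0],[[0,-0.03,-0.18],0],[[0,-0.02,-0.24],0]]'

```text
clock: 7.7
eef_pos: [536.5, -138.5, 308.7]
tool_rot: [-3.113, 0.023, -3.031]
force: [1.8, 0.8, 0.0]
width: 0.1
```

```bash
python3 -c "
from h import *
go([30,135,305],YW);theta()"
```

```text
clock 7.7 local [ -1.2 -82.3 308.7] yaw -3.031 F [1.8 0.8 0. ] shift [-30.1 217.4  -1.8] turn -0.005
scene [275.8 211.9] 32 theta 0.016 res 0.43
top [303.6 200.1] 25 theta 0.036 res 0.79
```

Request:
move_arm --series '[[[-0.008,0.055,0],0],[[-0.016,0.11,0],0],[[-0.024,0.165,0],0],[[-0.03,0.217,0],0],[[-0.03,0.217,0.02],0]]'

```text
clock: 8.43
eef_pos: [546.3, 88.5, 288.7]
tool_rot: [-3.115, 0.039, -3.017]
force: [0.3, -0.8, -0.1]
width: -0.4
```

```bash
python3 -c "
from h import *
go([30,125,222],YW)
cv2.imwrite('pics/p3.png',np.hstack([cv2.resize(get_image('scene')[150:290,170:350],(450,350),interpolation=2),cv2.resize(get_image('wrist'),(345,260))[:, :] if 0 else cv2.copyMakeBorder(cv2.resize(get_image('top')[160:240,240:380],(350,200),interpolation=2),0,150,0,0,0)]))"
```

```text
clock 8.43 local [ 34.5 142.1 288.7] yaw -3.017 F [ 0.3 -0.8 -0.1] shift [  7.2 -15.2  66.9] turn 0.009
```

View pics/p3.png

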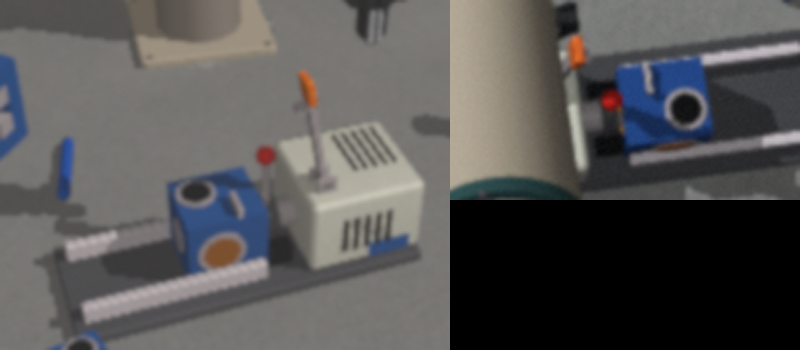

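The tool stands behind the latch, and the head covers the teeth. I'll measure its y from the top corners at crop (617,65), (700,57), (712,138), (628,149).

```bash
python3 - <<'E'
from h import *
from scipy.optimize import least_squares
ob=np.array([(617,65),(700,57),(712,138),(628,149)])
ob=np.c_[240+(ob[:,0]-450)/2.5,160+ob[:,1]/2.5]-.3
m=camera_model("top")
for d in(-12,-16,-20):
    print(d,(proj("top",mw(V,[[42,d+45,99],[42,d-45,99],[-42,d-45,99],[-42,d+45,99]]),m=m)-ob).round(1).tolist())
E
```

```text
-12 [[-0.8, 0.0], [-0.2, -1.2], [-0.1, -2.5], [-0.6, -2.3]]
-16 [[0.7, -0.2], [1.3, -1.4], [1.4, -2.7], [0.9, -2.5]]
-20 [[2.2, -0.4], [2.8, -1.6], [2.9, -2.9], [2.4, -2.7]]
```

Request:
move_arm --series '[[[0.006,-0.015,0.035],0.009],[[0.006,-0.015,0.067],0.009],[[0.006,-0.015,0.067],0.009]]'

```text
clock: 8.9
eef_pos: [540.6, 64.8, 218.8]
tool_rot: [-3.111, 0.028, -3.035]
force: [0.5, 0.6, 0.4]
width: 0.1
```

```bash
python3 -c "
from h import *
go([30,100,220],YW)"
```

```text
clock 8.9 local [ 26.2 119.1 218.8] yaw -3.035 F [0.5 0.6 0.4] shift [ -4.  -19.1  -0.6] turn -0.008
```

Request:
move_arm --series '[[[-0.005,-0.02,0.0],0],[[-0.006,-0.04,0.003],0],[[-0.006,-0.06,0.008],0],[[-0.006,-0.08,0.017],0],[[-0.006,-0.1,0.027],0]]'

```text
clock: 9.52
eef_pos: [559.1, -33.4, 197.0]
tool_rot: [-3.113, 0.031, -3.033]
force: [-0.2, 1.6, 0.6]
width: 0.1
```

```bash
python3 -c "
from h import *
go([30,0,185],YW)
cv2.imwrite('pics/p4.png',cv2.resize(get_image('scene')[120:290,170:350],(540,510),interpolation=2))"
```

```text
clock 9.53 local [ 33.3  19.5 197. ] yaw -3.033 F [-0.2  1.6  0.6] shift [  3.5 -19.2  12.5] turn -0.007
```

View pics/p4.png

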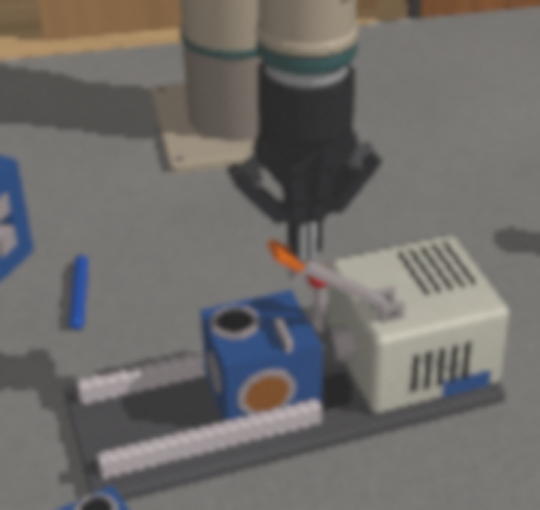

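The latch is partway over, about 0.6–0.7 rad, with its tab at (285,255). I'll keep going.

Request:
move_arm --series '[[[0.002,-0.015,0.006],0],[[0.003,-0.03,0.015],0],[[0.003,-0.035,0.022],0],[[0.003,-0.035,0.022],0]]'

```text
clock: 10.07
eef_pos: [559.5, -73.9, 174.4]
tool_rot: [-3.11, 0.028, -3.038]
force: [0.3, 0.3, -0.8]
width: -0.1
```

```bash
python3 -c "
from h import *
go([30,-25,135],YW)
cv2.imwrite('pics/p5.png',cv2.resize(get_image('scene')[120:290,170:350],(540,510),interpolation=2))"
```

```text
clock 10.07 local [ 29.  -20.8 174.4] yaw -3.038 F [ 0.3  0.3 -0.8] shift [ 0.  -3.  39.5] turn -0.012
```

View pics/p5.png

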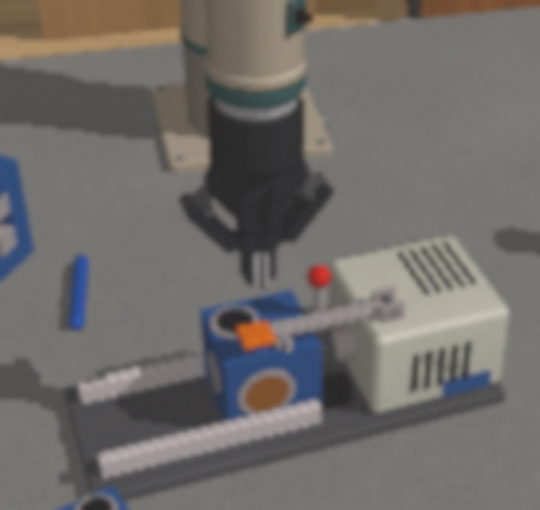

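```bash
python3 - <<'E'
from h import *
i=get_image('scene').astype(int);m=camera_model('scene')
k=(i[...,2]>140)&(i[...,1]>50)&(i[...,1]<140)&(i[...,0]<70);k[:,:240]=0;k[:,280:]=0;k[:215]=0;k[245:]=0
y,x=np.nonzero(k);print(len(x),x.mean(),y.mean())
for a in(0,.05,.1,.15):print(a,proj('scene',mw(V,tab(a)),m=m).round(1),proj('scene',mw(V,np.array(tab(a))+[0,0,4.5]),m=m).round(1))
E
```

```text
79 254.62025316455697 231.31645569620252
0 [[254.4 231.6]] [[254.3 230.3]]
0.05 [[254.4 229.8]] [[254.3 228.5]]
0.1 [[254.4 228. ]] [[254.4 226.7]]
0.15 [[254.6 226.1]] [[254.6 224.8]]
```

The latch reads about 0 rad. I'll retreat, check once more and hand in.

Request:
move_arm --series '[[[0,0,-0.05],0],[[0,0,-0.11],0],[[0.06,0,-0.13],0],[[0.12,0,-0.13],0],[[0.12,0,-0.13],0]]'

```text
clock: 10.8
eef_pos: [430.8, -81.7, 301.1]
tool_rot: [-3.112, 0.025, -3.038]
force: [0.4, 0.6, 0.4]
width: -0.0
```

```bash
python3 - <<'E'
from h import *
i=get_image('scene').astype(int)
k=(i[...,2]>140)&(i[...,1]>50)&(i[...,1]<140)&(i[...,0]<70);k[:,:240]=0;k[:,280:]=0;k[:215]=0;k[245:]=0
y,x=np.nonzero(k);print(len(x),x.mean(),y.mean())
theta();print(read_state()['force'])
cv2.imwrite('pics/p6.png',np.hstack([cv2.resize(get_image('scene'),(560,420))[:, 50:450],cv2.copyMakeBorder(cv2.resize(get_image('top')[160:240,240:380],(350,200),interpolation=2),0,220,0,0,0)]))
E
```

```text
79 254.62025316455697 231.31645569620252
scene [275.5 211.9] 27 theta 0.024 res 0.19
top [303.9 199.1] 41 theta 0.009 res 0.37
[0.35961085 0.23220453 0.00443979]
```

View pics/p6.png

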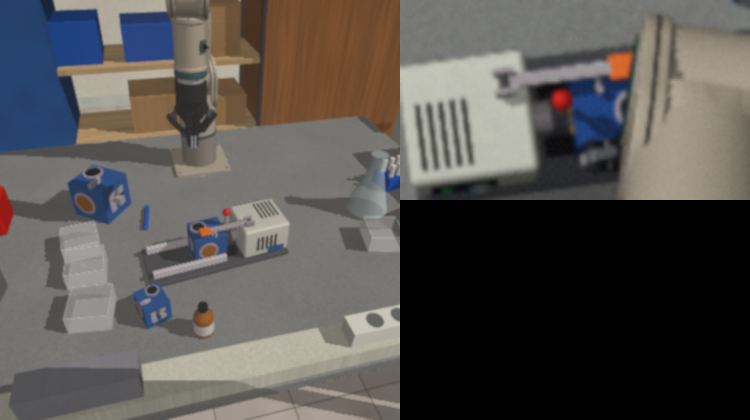

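The latch lies flat (tab at 205,231) and the head is home. The robot is clear, and the tubs, bottle, flask and marker look unmoved.

```bash
python3 -c "
from cell import *
print(finish_job())"
```

```text
the job is handed in; nothing more can be done
None
```

The mill is set up and the job is handed in at about 11 s on the robot's clock; no verdict was reported.

- **Lever:** I pushed it upright with the shut fingers. My last camera readings gave 0.01 to 0.02 rad.
- **Head:** I slid the middle-sized head along the rails until it stopped, feeling 23 N. Its top corners, measured in the top view, put its centre at about y -13 mm. The camera is only good to about 2 mm, so the 3 mm tolerance is supported by that and by the stop felt, not measured exactly.
- **Latch:** I swung it past centre and it snapped shut. The tab position in the scene view matches 0 rad, well below the 0.1 rad or so it would read if the hook were resting on the keeper.
- **Bystanders:** the tubs, bottle, flask and marker looked unmoved in the last picture, judged by eye. The gripper was clear, with about zero force.

Two readings disagreed. One corner I used when locating the mill was off by about 13 pixels, and I took it as a misreading. The top camera also could not see the knob while the arm was in the way.

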